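# Seat a mould block on its parallels in the vise

### The job

First slide both steel parallels in under the brass mould block until their far ends rest against the vise's back stop. Then press or tap the mould block down, firmly but slowly and never hard, on the left and right stud on its top as needed, until it sits fully down and pinches both parallels so that neither slides any more. Leave the block and parallels so, and do not disturb the stamp, spool and bottle standing round the vise.

Things in the scene. Friction and masses are not known exactly. Their poses are not given: they have to be found in the camera images.
- vise: small green bench vise bolted to the table, base 120 x 176 mm. Origin: middle of its underside. x: along the jaws, away from the robot; y: across the jaws, to the left; z up. Jaw faces 31 mm either side of the middle, jaw tops 70 mm above the table. Bed strips under the parallels: tops at z = 40 mm, x = -50 to +50 mm, sprung, giving 1 mm for 6 N each. Screw and bar reach y = -122 mm, below 46 mm
- back_stop (a point): middle of the near face of the steel back stop, across the far end of the vise's bed: 50 mm along the vise's x from its origin, at z = 46 mm; the stop's top is at z = 52 mm
- mould_block: brass block 70 (x) x 62 (y) x 30 (z) mm, 0.5 kg, axes as the vise's, round recess 20 mm wide in its top, a steel stud either side. Origin: centre of its underside. Gripped by the jaws 4 to 7 mm too high, rocked up to 0.05 rad about x; it only slides down or up and rocks, yields to 5 to 12 N, stays where left. Just touching both parallels its studs are 90 mm above the table. Over 40 N spoils it
- left_stud (a point): flat top of the left steel stud, 10 mm across, 4 mm high, on the block 18 mm left of its middle. Slow pushes (15 mm/s) of 16 to 25 N here and on the other stud in turn, best twice each, seat the block: it goes on a little past first touch, against the bed's springs, and the jaws then hold it there, bearing on both parallels. Just touching is not enough: the parallels still slide
- right_stud (a point): flat top of the right steel stud, 18 mm right of the block's middle, else the same
- parallel_left: loose steel bar 110 (x) x 10 (y) x 16 (z) mm, 0.14 kg, on the bed under the block's left side, 24 mm left of the vise's middle, lengthwise along the vise's x. Origin: centre of its underside. Starts drawn out to the robot by 10 to 25 mm; home against the stop its origin is at x = -5 mm of the vise, its near end at x = -60 mm. Loose, it slides under about 1 N. Over 40 N spoils it
- parallel_right: the same bar under the right side, 24 mm right of the vise's middle
- seal_stamp: bystander: brass stamp with a brown turned handle, 28 mm diameter, 82 mm tall, standing left of the vise, nearer the robot. Origin: centre of its underside
- wick_spool: bystander: cord spool, 52 x 101 x 36 mm with its loose cord end, left of the vise, farther from the robot. Origin: centre of its underside
- scent_bottle: bystander: amber dropper bottle, 36 mm diameter, 105 mm tall, right of the vise. Origin: centre of its underside

How it is judged (in metres and radians):
On the way, in this order (a step that is already met when the one before it is completed fails the run):
1. both parallels slid home against the back stop (x of each of parallel_left, parallel_right in the frame of vise above -0.008 m), for 0.1 s.
2. the block bears on both parallels by itself, the robot off it (contact force between mould_block and parallel_left above 1 N and contact force between mould_block and parallel_right above 1 N and contact force between each of the arm, the fingers and mould_block below 0.1 N), for 0.2 s.
At the end, for the whole second after the job is handed in: Both parallels stand upright at rest against the back stop (within 3 mm), each still under its own side of the block (at least 14 mm off the middle), and the block, left alone and level within 0.04 rad, bears on each of them with more than 1 N, so that neither slides (all of step 1 and contact force between mould_block and parallel_left above 1 N and contact force between mould_block and parallel_right above 1 N and y of parallel_left in the frame of vise above 0.014 m and y of parallel_right in the frame of vise below -0.014 m and angle between each of parallel_left, parallel_right's own z axis and vertical below 0.1 rad and angle between mould_block's own z axis and vertical below 0.04 rad and linear speed of each of parallel_left, parallel_right below 0.01 m/s); the robot touches nothing.
It fails at once if the robot pressed the block, a parallel or the vise with more than 40 N (contact force between any of the arm, the fingers and mould_block above 40 N or contact force between the fingers and parallel_left above 40 N or contact force between the fingers and parallel_right above 40 N or contact force between the arm and vise above 40 N).
It fails at once if a bystander was moved by more than 20 mm or tipped (distance of any of seal_stamp, wick_spool, scent_bottle from where it was at the start of the episode above 0.02 m or angle between any of seal_stamp, scent_bottle's own z axis and vertical above 0.4 rad).
It also fails if it takes over 51 s, if anything falls off the work surface, if the arm or the gripper's body presses on something with over 40 N, if the wrist force passes 120 N, or if a joint passes its speed limit or range.

### The arm

A 7-joint arm with a two-finger parallel gripper is mounted at the origin on a cart in front of the work surface, level with it; the furniture and walls round the work are solid. World frame = base frame: x ahead of the robot, y to its left, z up, the work surface at z = 0. Lengths are in mm, angles in rad, forces in N, time in s.
With the tool pointing down it reaches from about 350 to 775 mm from the base axis. Payload 3.1 kg.
Tool frame: the origin (TCP) lies at the very end of the fingers, on their centre line; the grasp point (between the pads) lies 19 mm behind it; z points along the fingers, x is the direction in which the jaws open and shut, and the axes are right-handed (so a half turn about z gives the same grasp; the last joint's range is limited). The gripper opens to 85 mm and grips with 20 to 120 N. Pads are 22 mm wide; open, the fingers measure 114 mm over their backs; the gripper's body (76 mm by 85 mm) begins 54 mm behind the grasp point. The pads swing forward as they close: fully open they stand 13 mm farther back than shut.
Start: joints at [-1.232, 0.311, 0.014, 1.512, -0.004, 1.319, -0.027], TCP at [204.389, 510.629, 231.304] pointing down, gripper open.
Joint ranges: [-2.7, 2.7], [-0.3, 1.91], [-1.27, 1.3], [0.12, 2.57], [-1.44, 4.58], [0.2, 2.03], [-3.05, 3.05]. Speed limits (rad/s): [2.79, 2.79, 3.14, 3.14, 3.14, 3.14, 3.14].

### API

Orientations are given as [roll, pitch, yaw] about the fixed x, y, z axes, in that order (R = Rz(yaw) Ry(pitch) Rx(roll)).
In Python, from bench import arm, grab_frame gives the robot as it stands. The module is installed in compiled form; this text tells all that it offers.
- The arm moves only by the tool drive_tool, never from a script. Its arguments are lists of equal length, an entry for each row: "dr": the turn, a rotation vector about the tool's x, y, z in rad, a list of three; "translation": the shift along the tool's x, y, z in mm, a list of three; "fingers": the opening, from -1 (shut) to 1 (fully open). In form: {"dr": [[ax, ay, az], ...], "translation": [[tx, ty, tz], ...], "fingers": [fingers, ...]}. A call has 1 to 10 rows; each row is the pose to reach, as a shift and turn from the pose commanded when the call began, along the tool's axes at that moment; what a row does not reach only later rows make up. A row lasts 1/10 s, in which the tool goes at most 50 mm and 8.59 degrees, less where a joint would pass 70% of its speed; a pose out of reach is approached as far as the arm can. A call with a gripper value outside its range is refused whole. The fingers move at their own pace and stop on an object; the grip force is fixed at half the most. Time passes only in rows, so rows that repeat a pose let the fingers close. It gives the time, the measured TCP pose, the force and the opening at its end, in the units of the state.
- arm.state(): the state, without advancing time (a new reading comes with each control period).
- grab_frame(name): name is "scene" or "top" or "wrist"; returns a dict with "pixels" (384x512x3 uint8, red, green, blue), "fx", "fy", "cx", "cy" (pixels), "R" (3x3) and "t" (3): a world point X has camera coordinates R X + t. Camera axes: x right, y down, z forward; pixel columns grow to the right and rows downward; lengths in mm; the calibration is good to about 2 mm. A picture is of the moment at which its call begins. There is no depth.
- arm.close_job(): hands the job in, once; it reports no verdict.
The state is a dict: "t": time; "joints": joint angles; "joint_vel": joint speeds; "joint_efforts": joint torques, N m; "tool_pos": TCP position; "ee_rot": TCP orientation; "ft_force": force on the tool from outside, world axes, zero at the start; "wrist_torque": the same for the moment, N m; "grip_width": finger opening in mm.
Only numpy, scipy, OpenCV 4.12 (cv2) and the standard library are available. Lean on these libraries where they do the work, as an engineer would, in place of code of your own. Each camera call takes 0.05 s, during which the arm holds its last target.

## Working session

There is one attempt and no reset: what is moved stays moved. The work goes in short steps, Python scripts to look and compute and a tool call to move; the robot and the scene stay as the last step left them, time stands still between calls to the robot, and variables do not carry over. Pictures are saved under pics/ and viewed, and the job is handed in when it is done.

Besides the shell and the picture viewer there is one more tool, called after "Call:" by a JSON object that holds its "op" and its "data", one argument or row to a line. drive_tool: Moves the arm, as the interface text tells. Its arguments: {"type":"object","properties":{"dr":{"type":"array","items":{"type":"array","items":{"type":"number"}}},"translation":{"type":"array","items":{"type":"array","items":{"type":"number"}}},"fingers":{"type":"array","items":{"type":"number"}}},"required":["dr","translation","fingers"]}

```bash
mkdir -p pics
python3 - <<'E'
from bench import arm, grab_frame
import cv2, pickle
print(arm.state())
d={}
for n in ["scene","top","wrist"]:
    f=grab_frame(n); d[n]=f
    cv2.imwrite(f"pics/{n}0.png",f["pixels"][:,:,::-1])
    print(n,f["fx"],f["fy"],f["cx"],f["cy"],f["R"],f["t"])
pickle.dump(d,open("f0.pkl","wb"))
E
```

```text
{'t': 0.0, 'joints': array([-1.23169609,  0.31174235,  0.01397211,  1.51305287, -0.00439166,
        1.31918709, -0.02720683]), 'joint_vel': array([ 0.00160658, -0.00014903,  0.00034807, -0.00104106, -0.00078914,
        0.00252308, -0.00146666]), 'joint_efforts': array([-1.04535484e-03, -3.79916239e+01,  1.45390439e-01, -2.30593193e+01,
        1.22230544e-02,  1.35962336e-02, -1.14071611e-05]), 'tool_pos': array([204.12776496, 509.93726665, 230.21356007]), 'ee_rot': array([3.14149392e+00, 2.35695919e-03, 1.19008696e+00]), 'ft_force': array([-0.48708332, -0.05755649,  0.59679795]), 'wrist_torque': array([ 0.03893194, -0.0163019 ,  0.02859747]), 'grip_width': 85.35038663631668}
scene 459.16809564583343 459.16809564583343 257.82060016600207 195.6658759541213 [[ 0.60590025 -0.79552986 -0.00413981]
 [-0.51953944 -0.39174583 -0.75935102]
 [ 0.60246465  0.46224177 -0.65066803]] [-315.57669348  361.60282584  587.04932067]
top 476.18512720179217 476.18512720179217 257.4505484915295 194.0091247540717 [[ 0.02856461 -0.99954409 -0.00978092]
 [-0.993147   -0.02726973 -0.11364591]
 [ 0.11332737  0.01296014 -0.99347317]] [  20.45476636  530.14574929 1015.0783422 ]
wrist 342.40282630976935 342.40282630976935 251.26128599803096 191.98978852676558 [[ 0.37171715  0.92834293 -0.00240234]
 [ 0.88487525 -0.35352732  0.30333845]
 [ 0.28075282 -0.11488188 -0.95287985]] [-549.1910049   -39.80997988  380.17849495]
```

View pics/scene0.png

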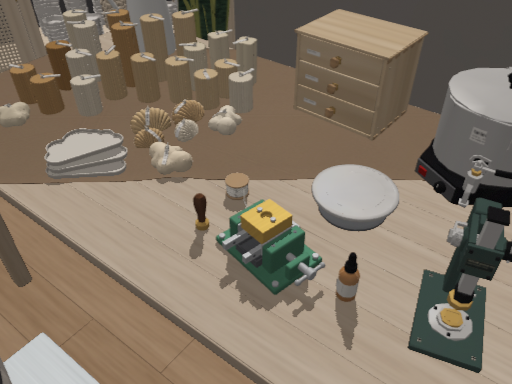

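View pics/top0.png

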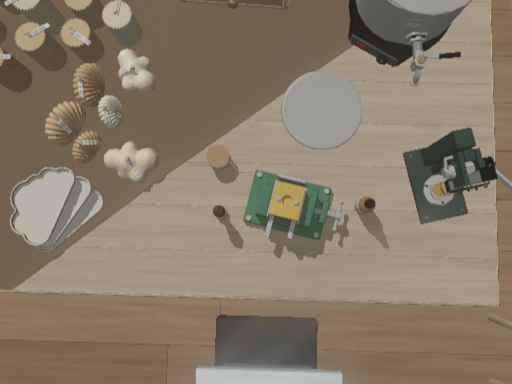

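View pics/wrist0.png

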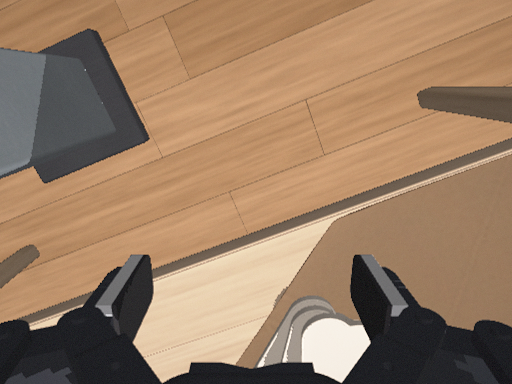

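The scene view shows the vise at about (268,245). The stamp is at (201,212), the spool at (237,186) and the bottle at (347,280). In the top view the block is at (289,200), with the parallels' near ends at about (269,232) and (291,236). Next I'll zoom in.

Run:
```python
import cv2,pickle
d=pickle.load(open("f0.pkl","rb"))
p=d["top"]["pixels"][155:255,195:385,::-1]
cv2.imwrite("pics/topz.png",cv2.resize(p,None,fx=4,fy=4,interpolation=cv2.INTER_CUBIC))
p=d["scene"]["pixels"][165:305,180:370,::-1]
cv2.imwrite("pics/scz.png",cv2.resize(p,None,fx=4,fy=4,interpolation=cv2.INTER_CUBIC))
```

```text
(no output)
```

View pics/topz.png

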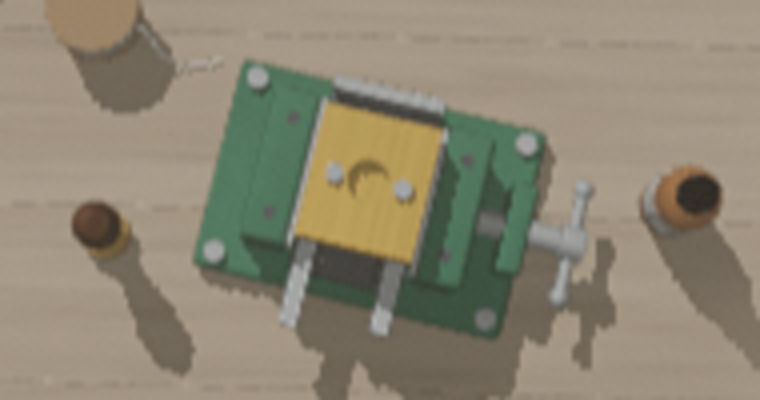

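View pics/scz.png

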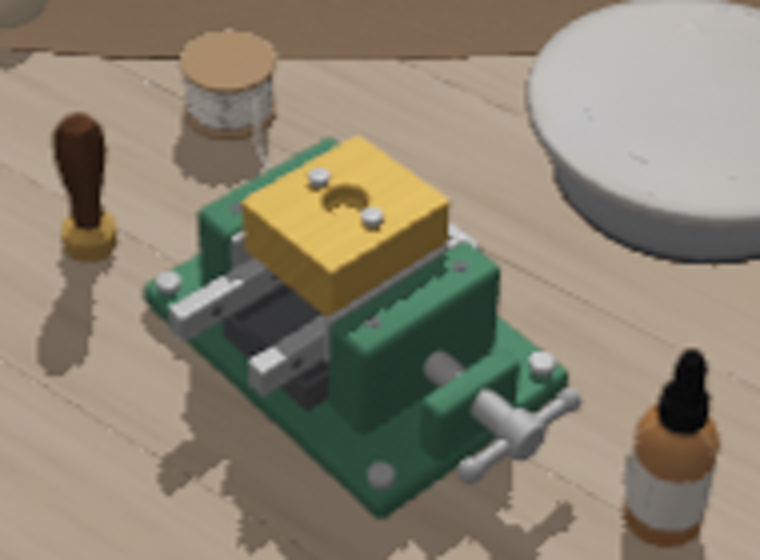

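```bash
cat > h.py <<'E'
import numpy as np,pickle,cv2
def P(f): return np.diag([1,1,1.])@np.array([[f["fx"],0,f["cx"]],[0,f["fy"],f["cy"]],[0,0,1]])@np.c_[f["R"],f["t"]]
def tri(fa,ua,fb,ub):
    X=cv2.triangulatePoints(P(fa),P(fb),np.array(ua,float).reshape(2,1),np.array(ub,float).reshape(2,1))[:,0]; return X[:3]/X[3]
def plane(f,u,z):
    R=np.array(f["R"]);t=np.array(f["t"]);c=-R.T@t
    r=R.T@np.array([(u[0]-f["cx"])/f["fx"],(u[1]-f["cy"])/f["fy"],1]); return c+r*(z-c[2])/r[2]
def proj(f,X):
    p=P(f)@np.r_[X,1];return p[:2]/p[2]
E
python3 - <<'E'
from h import *
np.set_printoptions(precision=1,suppress=True)
d=pickle.load(open("f0.pkl","rb"));T=d["top"];S=d["scene"]
zt=lambda p:((p[0]+.5)/4-.5+195,(p[1]+.5)/4-.5+155)
zs=lambda p:((p[0]+.5)/4-.5+180,(p[1]+.5)/4-.5+165)
pts=dict(studL=((335,173),(319,176)),studR=((403,190),(372,215)),bNL=((214,250),(167,283)),bNR=((485,319),(380,475)),bFR=((527,145),(541,364)),
 blkNL=((293,240),(243,205)),blkNR=((412,263),(331,270)),blkFR=((446,129),(448,203)),blkFL=((325,100),(358,137)),
 parL=((290,321),(180,316)),parR=((380,328),(260,362)),bottle=((700,195),(690,355)),stampTop=((97,224),(79,122)))
for k,(a,b) in pts.items():
    X=tri(T,zt(a),S,zs(b)); print(k,X, np.array(proj(T,X))-zt(a))
print("FL bolt z?",plane(T,zt((258,78)),18))
for k in ("studL","studR"):print(k,plane(T,zt(pts[k][0]),95),plane(S,zs(pts[k][1]),95))
for k in ("parL","parR"):print(k,plane(T,zt(pts[k][0]),56),plane(S,zs(pts[k][1]),56))
E
```

```text
studL [514.9  -8.7  97.6] [-0.  0.]
studR [507.  -43.7  99.2] [ 0. -0.]
bNL [478.2  55.   19.6] [-0.2  0.2]
bNR [444.8 -95.   20.2] [-0.1  0.1]
bFR [ 541.5 -116.8   20.5] [-0.1  0.1]
blkNL [481.3  10.7  93.5] [ 0.6 -0.5]
blkNR [469.9 -49.   98. ] [ 0. -0.]
blkFR [538.7 -64.4  94.7] [-0.5  0.4]
blkFL [553.3  -2.7  91.1] [-0.1  0.1]
parL [439.7  12.1  56.2] [-0.1  0.1]
parR [437.3 -35.4  59.7] [-0.1  0.1]
bottle [ 509.4 -195.5  106.4] [ 1.  -0.7]
stampTop [486.2 113.4  86.4] [ 0. -0.]
FL bolt z? [575.5  33.   18. ]
studL [515.2  -8.8  95. ] [517.1  -6.9  95. ]
studR [507.4 -43.9  95. ] [510.7 -41.2  95. ]
parL [439.8  12.   56. ] [439.6  12.5  56. ]
parR [437.5 -35.8  56. ] [439.7 -33.2  56. ]
```

Checks on the measurement:
- Vise yaw is about -0.22, from both the bolts and the studs.
- Block centre is about (511,-26), with studs at z of about 97.
- Near ends of the parallels are 18 mm (left) and 10 mm (right) short of home, inside the 10–25 mm range given.

I'll move in high with the fingers shut, turned so that tool x runs along vise y and tool y along vise x.

Call:
{"op": "drive_tool", "data": {
  "dr": [
    [0, 0, -0.02],
    [0, 0, -0.04],
    [0, 0, -0.06],
    [0, 0, -0.08],
    [0, 0, -0.1],
    [0, 0, -0.12],
    [0, 0, -0.14],
    [0, 0, -0.16],
    [0, 0, -0.16],
    [0, 0, -0.16]
  ],
  "translation": [
    [-20, 20, 0],
    [-55, 55, 0],
    [-90, 90, 0],
    [-125, 125, 0],
    [-160, 160, 0],
    [-195, 195, 0],
    [-230, 230, 0],
    [-265, 265, 0],
    [-300, 300, 0],
    [-335, 335, 0]
  ],
  "fingers": [-1, -1, -1, -1, -1, -1, -1, -1, -1, -1]
}}

```text
t: 1.15
tool_pos: [391.1, 73.2, 231.3]
ee_rot: [3.141, -0.001, 1.35]
ft_force: [1.5, 0.7, -0.1]
grip_width: -0.0
```

Call:
{"op": "drive_tool", "data": {
  "dr": [
    [0, 0, 0],
    [0, 0, 0],
    [0, 0, 0],
    [0, 0, 0],
    [0, 0, 0]
  ],
  "translation": [
    [-17, 12, 20],
    [-34, 24, 50],
    [-50, 35, 80],
    [-50, 35, 100],
    [-50, 35, 100]
  ],
  "fingers": [-1, -1, -1, -1, -1]
}}

```text
t: 1.65
tool_pos: [411.2, 17.8, 128.7]
ee_rot: [-3.135, 0.003, 1.348]
ft_force: [-0.5, -0.8, -0.0]
grip_width: -0.1
```

Run:
```python
from bench import arm, grab_frame
import cv2, pickle
s=arm.state();print(s['t'],s['tool_pos'],s['ee_rot'],s['ft_force'],s['joints'])
d={}
for n in ["top","wrist"]:
    f=grab_frame(n); d[n]=f
cv2.imwrite("pics/wrist1.png",d["wrist"]["pixels"][:,:,::-1])
cv2.imwrite("pics/top1.png",cv2.resize(d["top"]["pixels"][155:255,195:385,::-1],None,fx=4,fy=4,interpolation=cv2.INTER_CUBIC))
pickle.dump(d,open("f1.pkl","wb"))
```

```text
1.65 [411.19862413  17.76707483 128.68286518] [-3.13496242  0.00315204  1.34808375] [-0.51884806 -0.81083117 -0.03044112] [-0.562554    0.13454483  0.52558214  2.02480033 -0.07805649  1.00884434
  1.34930472]
```

View pics/wrist1.png

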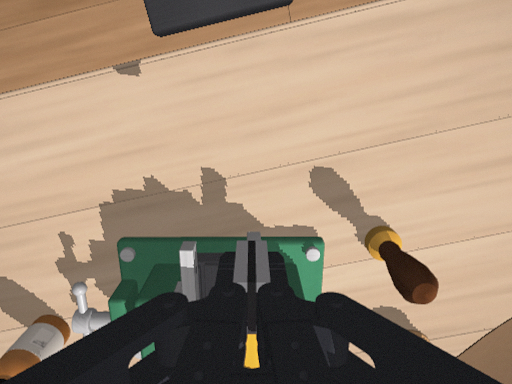

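View pics/top1.png

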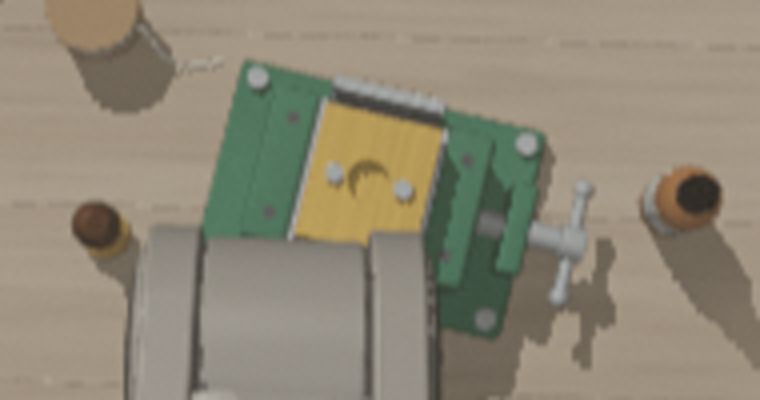

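Run:
```python
from h import *
np.set_printoptions(precision=1,suppress=True)
d=pickle.load(open("f1.pkl","rb"));W=d["wrist"]
print("tcp",proj(W,[411.2,17.8,128.7]))
for n,X in dict(L=[439.7,12.1,56],R=[437.4,-35.5,56],Rlow=[437.4,-35.5,40],bNL=[478.2,55,19.6],bNR=[444.8,-95,20.2]).items(): print(n,proj(W,X))
print("R end from wrist, z56:",plane(W,(189,264.5),56),"upper edge z56",plane(W,(189,243),56),"z40",plane(W,(189,243),40))
for p in((127,254),(313,254)):print(plane(W,p,20))
p=W["pixels"][210:310,100:340,::-1]
cv2.imwrite("pics/wz.png",cv2.resize(p,None,fx=3,fy=3,interpolation=cv2.INTER_CUBIC))
```

```text
tcp [248.4 253. ]
L [250.5 241.5]
R [183.9 252.1]
Rlow [187.9 242.1]
bNL [311.9 253.3]
bNR [125.  253.9]
R end from wrist, z56: [447.7 -34.7  56. ] upper edge z56 [431.4 -30.1  56. ] z40 [438.3 -34.9  40. ]
[445.3 -93.5  20. ]
[478.8  55.8  20. ]
```

View pics/wz.png

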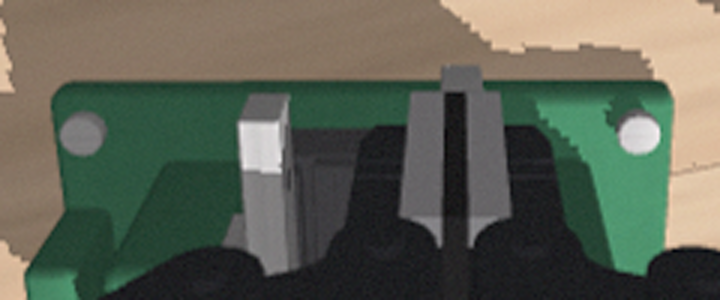

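The right bar's near end in the wrist view agrees with the triangulation to about 1 mm, and the left bar lines up with the fingers. I'll go down to about z 46.

Call:
{"op": "drive_tool", "data": {
  "dr": [
    [0, 0, 0],
    [0, 0, 0],
    [0, 0, 0],
    [0, 0, 0],
    [0, 0, 0],
    [0, 0, 0],
    [0, 0, 0]
  ],
  "translation": [
    [0, 0, 20],
    [0, 0, 45],
    [0, 0, 70],
    [0, 0, 84],
    [0, 5, 84],
    [0, 10, 84],
    [0, 12, 84]
  ],
  "fingers": [-1, -1, -1, -1, -1, -1, -1]
}}

```text
t: 2.45
tool_pos: [428.4, 16.4, 49.0]
ee_rot: [3.138, -0.002, 1.351]
ft_force: [-0.1, -0.0, 0.4]
grip_width: 0.2
```

Call:
{"op": "drive_tool", "data": {
  "dr": [
    [0, 0, 0],
    [0, 0, 0],
    [0, 0, 0],
    [0, 0, 0],
    [0, 0, 0],
    [0, 0, 0],
    [0, 0, 0],
    [0, 0, 0],
    [0, 0, 0],
    [0, 0, 0]
  ],
  "translation": [
    [0, 2, 1],
    [0, 4, 2],
    [0, 6, 2],
    [0, 8, 2],
    [0, 10, 2],
    [0, 12, 2],
    [0, 14, 2],
    [0, 15, 2],
    [0, 16, 2],
    [0, 17, 2]
  ],
  "fingers": [-1, -1, -1, -1, -1, -1, -1, -1, -1, -1]
}}

```text
t: 3.45
tool_pos: [442.4, 12.3, 45.3]
ee_rot: [-3.141, 0.0, 1.35]
ft_force: [-2.0, 1.2, 1.2]
grip_width: -0.1
```

```bash
cat > look.py <<'E'
import sys
from bench import arm, grab_frame
import cv2, pickle
tag=sys.argv[1]
s=arm.state();print(s['t'],s['tool_pos'].round(1),s['ft_force'].round(1))
d={}
for n in sys.argv[2:]:
    f=grab_frame(n); d[n]=f; p=f["pixels"][:,:,::-1]
    if n=="scene": p=cv2.resize(p[165:305,180:370],None,fx=4,fy=4,interpolation=cv2.INTER_CUBIC)
    if n=="top": p=cv2.resize(p[155:255,195:385],None,fx=4,fy=4,interpolation=cv2.INTER_CUBIC)
    if n=="wrist": p=cv2.resize(p[190:390,100:360],None,fx=3,fy=3,interpolation=cv2.INTER_CUBIC)
    cv2.imwrite(f"pics/{n}{tag}.png",p)
pickle.dump(d,open(f"f{tag}.pkl","wb"))
E
python3 look.py 2 scene
```

```text
3.45 [442.4  12.3  45.3] [-2.   1.2  1.2]
```

View pics/scene2.png

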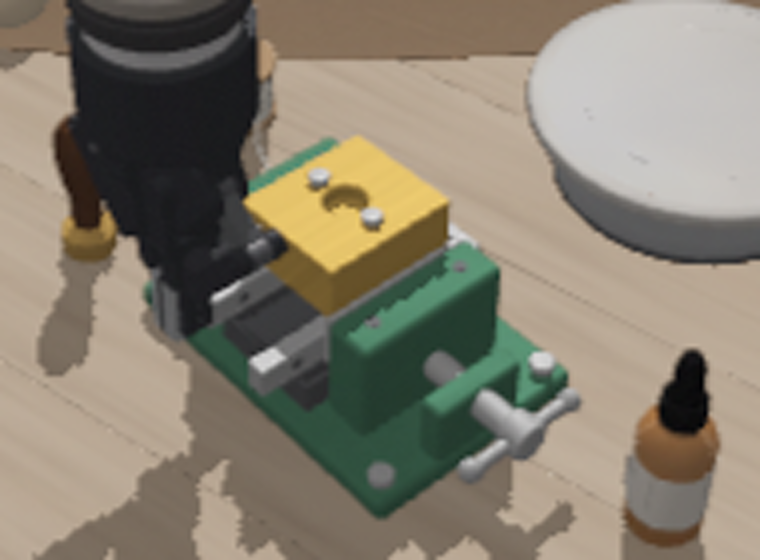

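The left bar is moving under about 2 N, and the gripper is clear of the block. I'll push the last few mm slowly.

Call:
{"op": "drive_tool", "data": {
  "dr": [
    [0, 0, 0],
    [0, 0, 0],
    [0, 0, 0],
    [0, 0, 0],
    [0, 0, 0]
  ],
  "translation": [
    [0, 1, 0],
    [0, 2, 0],
    [0, 3, 0],
    [0, 3.5, 0],
    [0, 4, 0]
  ],
  "fingers": [-1, -1, -1, -1, -1]
}}

```text
t: 4.0
tool_pos: [446.4, 11.4, 45.3]
ee_rot: [3.142, -0.0, 1.35]
ft_force: [-1.7, 1.0, 0.2]
grip_width: -0.5
```

Call:
{"op": "drive_tool", "data": {
  "dr": [
    [0, 0, 0],
    [0, 0, 0],
    [0, 0, 0],
    [0, 0, 0]
  ],
  "translation": [
    [0, 0.5, 0],
    [0, 1, 0],
    [0, 1.5, 0],
    [0, 2, 0]
  ],
  "fingers": [-1, -1, -1, -1]
}}

```text
t: 4.4
tool_pos: [448.3, 11.0, 45.3]
ee_rot: [3.142, -0.0, 1.35]
ft_force: [-1.6, 0.7, 1.4]
grip_width: 0.3
```

Call:
{"op": "drive_tool", "data": {
  "dr": [
    [0, 0, 0],
    [0, 0, 0],
    [0, 0, 0],
    [0, 0, 0]
  ],
  "translation": [
    [0, 0.5, 0],
    [0, 1, 0],
    [0, 1.5, 0],
    [0, 2, 0]
  ],
  "fingers": [-1, -1, -1, -1]
}}

```text
t: 4.8
tool_pos: [448.5, 11.0, 44.9]
ee_rot: [-3.138, 0.0, 1.35]
ft_force: [-5.1, 0.4, 4.1]
grip_width: -0.0
```

Call:
{"op": "drive_tool", "data": {
  "dr": [
    [0, 0, 0],
    [0, 0, 0],
    [0, 0, 0]
  ],
  "translation": [
    [0, 0.5, 0],
    [0, 1, 0],
    [0, 1, 0]
  ],
  "fingers": [-1, -1, -1]
}}

```text
t: 5.1
tool_pos: [448.4, 11.0, 44.7]
ee_rot: [-3.136, 0.0, 1.35]
ft_force: [-7.2, 1.4, 4.2]
grip_width: -0.1
```

```bash
python3 look.py 3 scene wrist
```

```text
5.1 [448.4  11.   44.7] [-7.2  1.4  4.2]
```

View pics/scene3.png

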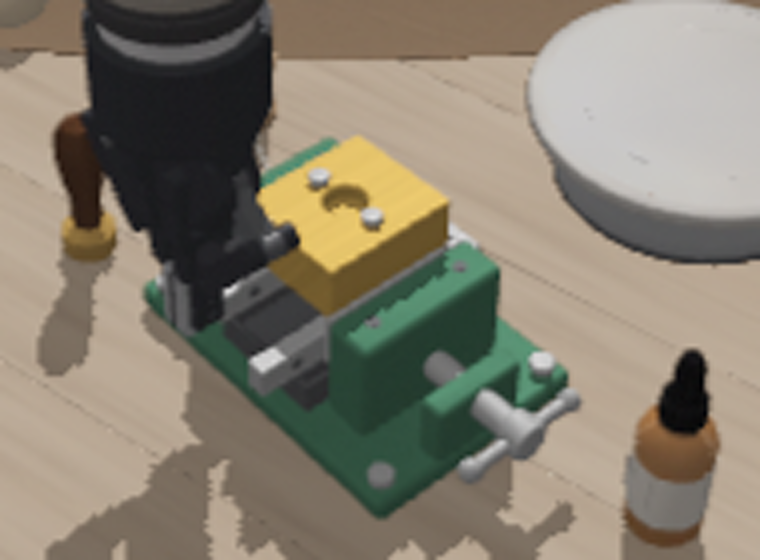

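View pics/wrist3.png

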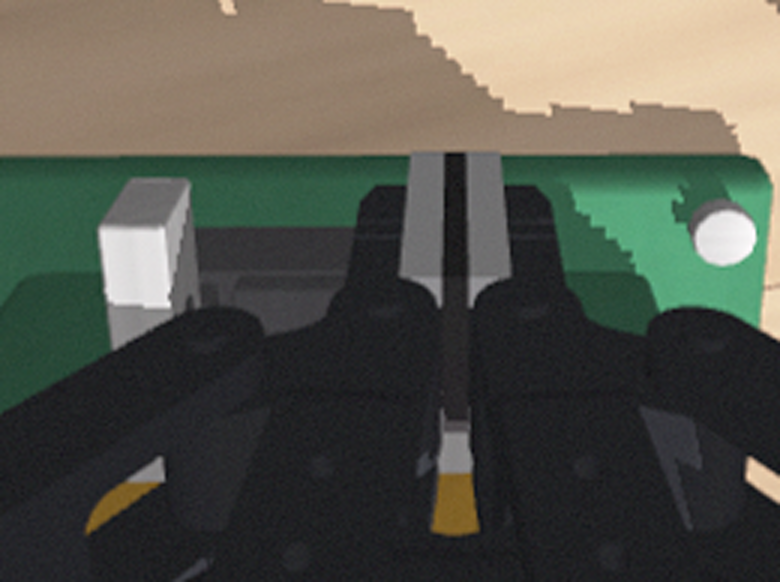

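The left bar came to rest with force building to 7 N over 3 mm of extra command, so it is on the stop. Next I'll back off and move across to the right bar.

Call:
{"op": "drive_tool", "data": {
  "dr": [
    [0, 0, 0],
    [0, 0, 0],
    [0, 0, 0],
    [0, 0, 0],
    [0, 0, 0],
    [0, 0, 0],
    [0, 0, 0]
  ],
  "translation": [
    [0, -10, 0],
    [0, -25, 0],
    [-20, -25, 0],
    [-38, -25, 0],
    [-47, -25, 0],
    [-47, -25, 0],
    [-47, -23, 0]
  ],
  "fingers": [-1, -1, -1, -1, -1, -1, -1]
}}

```text
t: 5.9
tool_pos: [419.0, -30.0, 45.4]
ee_rot: [3.141, -0.001, 1.35]
ft_force: [0.5, 0.5, 0.0]
grip_width: 0.1
```

```bash
python3 look.py 4 wrist
```

```text
5.9 [419.  -30.   45.4] [0.5 0.5 0. ]
```

View pics/wrist4.png

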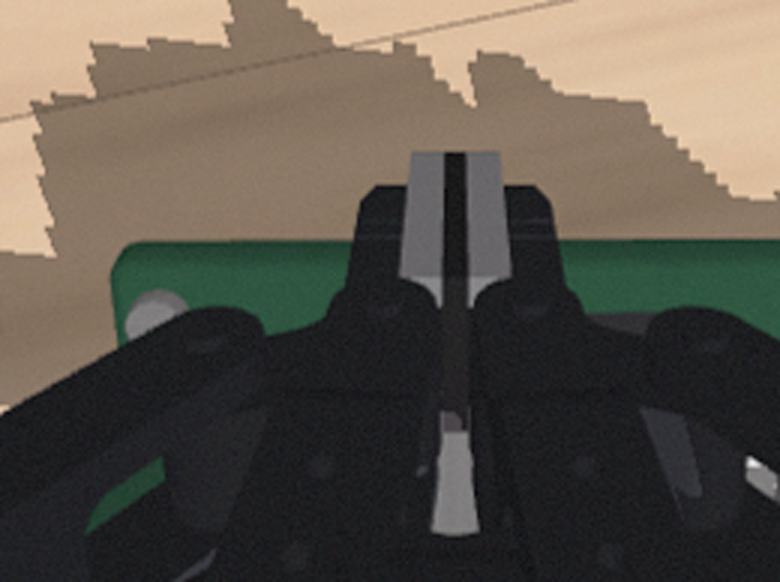

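The right bar lies in line with the fingers, seen through the gap. Now I'll push it.

Call:
{"op": "drive_tool", "data": {
  "dr": [
    [0, 0, 0],
    [0, 0, 0],
    [0, 0, 0],
    [0, 0, 0],
    [0, 0, 0],
    [0, 0, 0],
    [0, 0, 0],
    [0, 0, 0],
    [0, 0, 0],
    [0, 0, 0]
  ],
  "translation": [
    [0, 2, 0],
    [0, 4, 0],
    [0, 6, 0],
    [0, 8, 0],
    [0, 10, 0],
    [0, 12, 0],
    [0, 14, 0],
    [0, 15.5, 0],
    [0, 17, 0],
    [0, 18, 0]
  ],
  "fingers": [-1, -1, -1, -1, -1, -1, -1, -1, -1, -1]
}}

```text
t: 6.95
tool_pos: [436.3, -34.5, 45.3]
ee_rot: [3.141, 0.0, 1.35]
ft_force: [-0.4, -0.8, -0.6]
grip_width: 0.1
```

Call:
{"op": "drive_tool", "data": {
  "dr": [
    [0, 0, 0],
    [0, 0, 0],
    [0, 0, 0],
    [0, 0, 0]
  ],
  "translation": [
    [0, 1, 0],
    [0, 2, 0],
    [0, 3, 0],
    [0, 3, 0]
  ],
  "fingers": [-1, -1, -1, -1]
}}

```text
t: 7.35
tool_pos: [438.3, -34.9, 45.2]
ee_rot: [-3.14, -0.0, 1.35]
ft_force: [-2.1, 0.2, 0.1]
grip_width: -0.1
```

Call:
{"op": "drive_tool", "data": {
  "dr": [
    [0, 0, 0],
    [0, 0, 0],
    [0, 0, 0],
    [0, 0, 0]
  ],
  "translation": [
    [0, 0.5, 0],
    [0, 1, 0],
    [0, 1.5, 0],
    [0, 2, 0]
  ],
  "fingers": [-1, -1, -1, -1]
}}

```text
t: 7.75
tool_pos: [438.3, -34.9, 44.7]
ee_rot: [-3.136, -0.0, 1.35]
ft_force: [-6.8, 1.3, 3.9]
grip_width: 0.4
```

Call:
{"op": "drive_tool", "data": {
  "dr": [
    [0, 0, 0],
    [0, 0, 0],
    [0, 0, 0]
  ],
  "translation": [
    [0, 0.5, 0],
    [0, 1, 0],
    [0, 1, 0]
  ],
  "fingers": [-1, -1, -1]
}}

```text
t: 8.05
tool_pos: [438.3, -34.9, 44.5]
ee_rot: [-3.134, -0.0, 1.35]
ft_force: [-6.9, 1.6, 4.3]
grip_width: -0.2
```

Both bars stopped at the same vise x, -69.0 and -68.9 at the TCP. I'll back off, rise and look.

Call:
{"op": "drive_tool", "data": {
  "dr": [
    [0, 0, 0],
    [0, 0, 0],
    [0, 0, 0],
    [0, 0, 0],
    [0, 0, 0],
    [0, 0, 0],
    [0, 0, 0]
  ],
  "translation": [
    [0, -10, 0],
    [0, -22, 0],
    [0, -40, -20],
    [0, -60, -50],
    [0, -60, -80],
    [0, -60, -90],
    [0, -60, -90]
  ],
  "fingers": [-1, -1, -1, -1, -1, -1, -1]
}}

```text
t: 8.75
tool_pos: [385.4, -22.3, 137.0]
ee_rot: [3.136, -0.003, 1.35]
ft_force: [1.1, -0.1, -0.5]
grip_width: 0.3
```

```bash
python3 look.py 5 scene top wrist
```

```text
8.75 [385.4 -22.3 137. ] [ 1.1 -0.1 -0.5]
```

View pics/scene5.png

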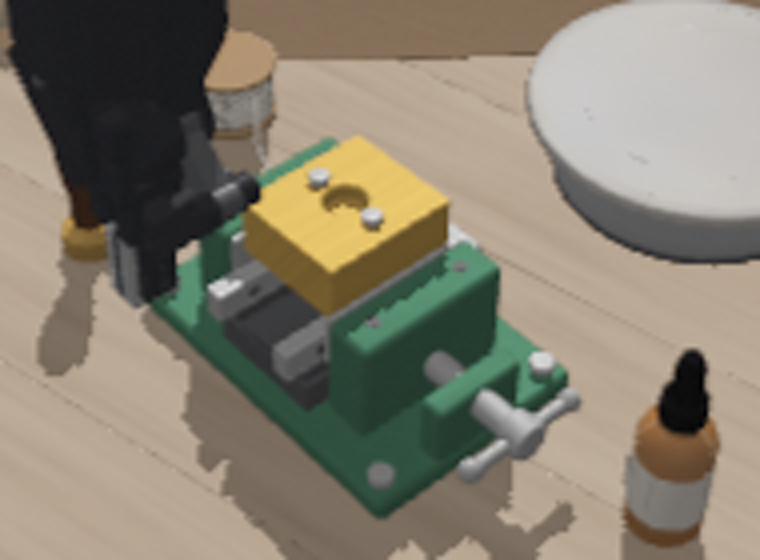

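View pics/top5.png

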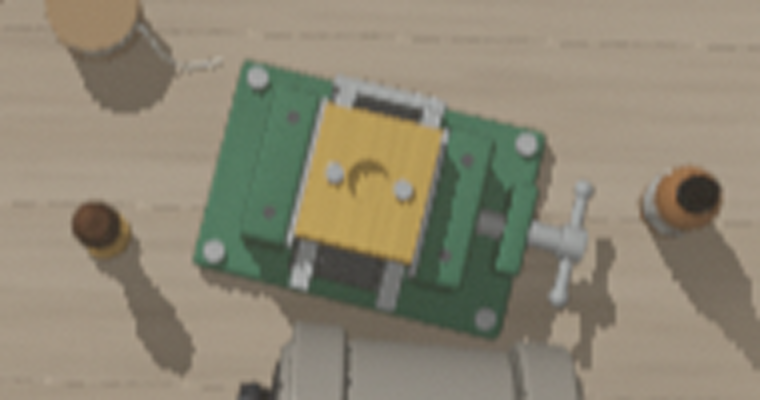

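View pics/wrist5.png

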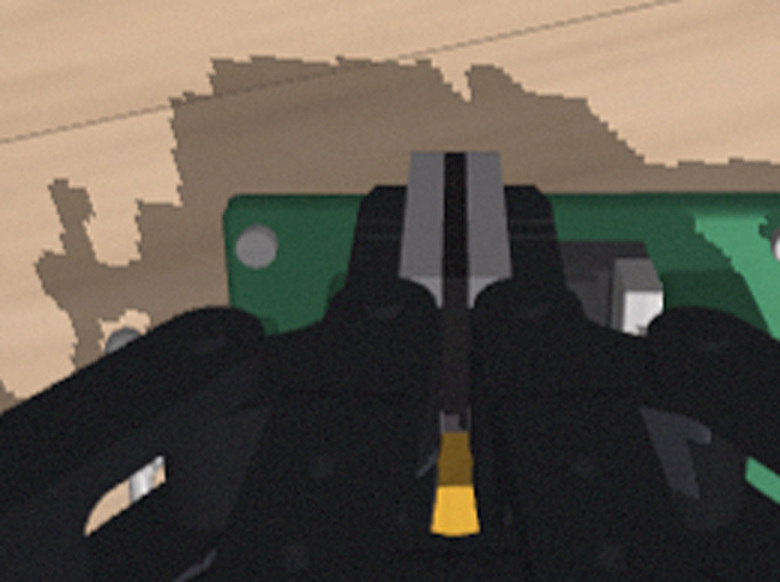

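Both far ends meet the stop bar in the top view, at zoom (343,97) and (435,108). The near ends are level, and the bystanders are where they were. The right stud stands about 1.6 mm higher, a rock of about 0.044 rad, so I'll go over the right stud first.

Call:
{"op": "drive_tool", "data": {
  "dr": [
    [0, 0, 0],
    [0, 0, 0],
    [0, 0, 0],
    [0, 0, 0],
    [0, 0, 0],
    [0, 0, 0],
    [0, 0, 0],
    [0, 0, 0]
  ],
  "translation": [
    [2, 30, 0],
    [4, 65, 0],
    [6, 100, 0],
    [7.5, 120, 0],
    [7.5, 126, 0],
    [7.5, 126, 12],
    [7.5, 126, 24],
    [7.5, 126, 24]
  ],
  "fingers": [-1, -1, -1, -1, -1, -1, -1, -1]
}}

```text
t: 9.7
tool_pos: [504.3, -42.2, 108.4]
ee_rot: [-3.135, 0.001, 1.35]
ft_force: [-0.5, -0.8, 0.0]
grip_width: 0.1
```

```bash
python3 look.py 6 scene
python3 - <<'E'
from h import *
f=pickle.load(open("f6.pkl","rb"))["scene"]
for X in ([508,-43.2,94],):
    p=proj(f,X); print(p,(p-[180,165]+.5)*4-.5)
E
```

```text
9.7 [504.3 -42.2 108.4] [-0.5 -0.8  0. ]
[272.63575889 220.10743086] [372.04303557 221.92972342]
```

View pics/scene6.png

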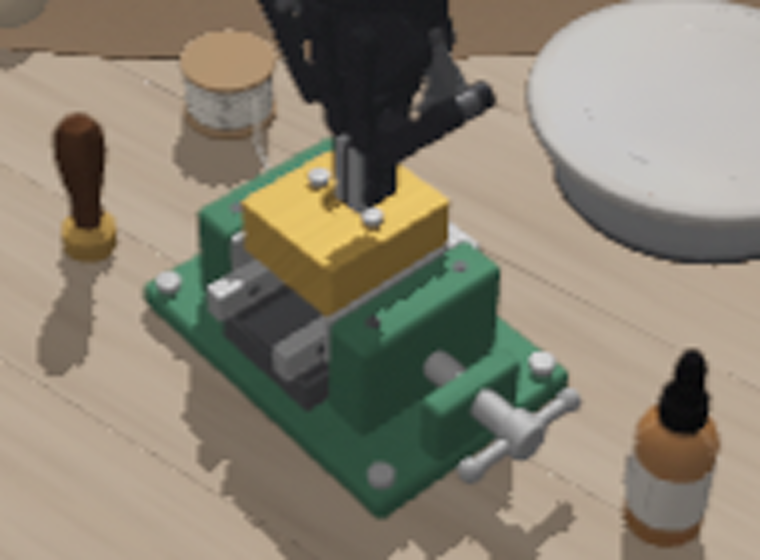

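Call:
{"op": "drive_tool", "data": {
  "dr": [
    [0, 0, 0],
    [0, 0, 0],
    [0, 0, 0],
    [0, 0, 0],
    [0, 0, 0],
    [0, 0, 0],
    [0, 0, 0],
    [0, 0, 0],
    [0, 0, 0]
  ],
  "translation": [
    [0, 0, 1.5],
    [0, 0, 3],
    [0, 0, 4.5],
    [0, 0, 6],
    [0, 0, 7.5],
    [0, 0, 9],
    [0, 0, 10.5],
    [0, 0, 12],
    [0, 0, 13]
  ],
  "fingers": [-1, -1, -1, -1, -1, -1, -1, -1, -1]
}}

```text
t: 10.65
tool_pos: [507.9, -42.8, 98.1]
ee_rot: [-3.141, 0.0, 1.35]
ft_force: [0.2, 0.2, -0.2]
grip_width: -0.2
```

Call:
{"op": "drive_tool", "data": {
  "dr": [
    [0, 0, 0],
    [0, 0, 0]
  ],
  "translation": [
    [0, 0, 1],
    [0, 0, 2]
  ],
  "fingers": [-1, -1]
}}

```text
t: 10.85
tool_pos: [508.0, -42.9, 96.7]
ee_rot: [-3.142, -0.0, 1.35]
ft_force: [-2.2, -0.3, 5.7]
grip_width: 0.1
```

Call:
{"op": "drive_tool", "data": {
  "dr": [
    [0, 0, 0],
    [0, 0, 0],
    [0, 0, 0]
  ],
  "translation": [
    [0, 0, 1],
    [0, 0, 2],
    [0, 0, 3]
  ],
  "fingers": [-1, -1, -1]
}}

```text
t: 11.15
tool_pos: [508.0, -42.9, 94.0]
ee_rot: [3.141, -0.0, 1.35]
ft_force: [-1.7, 0.3, 5.9]
grip_width: 0.3
```

Call:
{"op": "drive_tool", "data": {
  "dr": [
    [0, 0, 0],
    [0, 0, 0],
    [0, 0, 0]
  ],
  "translation": [
    [0, 0, 1],
    [0, 0, 2],
    [0, 0, 3]
  ],
  "fingers": [-1, -1, -1]
}}

```text
t: 11.45
tool_pos: [508.0, -42.9, 91.0]
ee_rot: [3.141, -0.0, 1.35]
ft_force: [-2.0, -0.7, 6.5]
grip_width: 0.3
```

The right stud is down to about 91 at about 6 N. I'll change to the left before it rocks further.

Call:
{"op": "drive_tool", "data": {
  "dr": [
    [0, 0, 0],
    [0, 0, 0],
    [0, 0, 0],
    [0, 0, 0],
    [0, 0, 0],
    [0, 0, 0],
    [0, 0, 0]
  ],
  "translation": [
    [0, 0, -6],
    [0, 0, -14],
    [12, 0, -14],
    [24, 0, -14],
    [36, 0, -14],
    [36, 0, -14],
    [36, 0, -12]
  ],
  "fingers": [-1, -1, -1, -1, -1, -1, -1]
}}

```text
t: 12.15
tool_pos: [515.9, -7.0, 102.1]
ee_rot: [-3.142, 0.0, 1.352]
ft_force: [0.2, -0.8, -0.1]
grip_width: -0.2
```

Call:
{"op": "drive_tool", "data": {
  "dr": [
    [0, 0, 0],
    [0, 0, 0],
    [0, 0, 0],
    [0, 0, 0]
  ],
  "translation": [
    [0, 0, 1.5],
    [0, 0, 3],
    [0, 0, 4.5],
    [0, 0, 6]
  ],
  "fingers": [-1, -1, -1, -1]
}}

```text
t: 12.55
tool_pos: [515.7, -8.1, 96.2]
ee_rot: [-3.142, 0.0, 1.349]
ft_force: [0.3, -0.4, 0.2]
grip_width: 0.2
```

Call:
{"op": "drive_tool", "data": {
  "dr": [
    [0, 0, 0],
    [0, 0, 0],
    [0, 0, 0]
  ],
  "translation": [
    [0, 0, 1],
    [0, 0, 2],
    [0, 0, 3]
  ],
  "fingers": [-1, -1, -1]
}}

```text
t: 12.85
tool_pos: [515.8, -7.7, 93.3]
ee_rot: [3.142, -0.0, 1.35]
ft_force: [1.2, -1.2, -0.5]
grip_width: 0.0
```

Call:
{"op": "drive_tool", "data": {
  "dr": [
    [0, 0, 0],
    [0, 0, 0],
    [0, 0, 0]
  ],
  "translation": [
    [0, 0, 1],
    [0, 0, 2],
    [0, 0, 3]
  ],
  "fingers": [-1, -1, -1]
}}

```text
t: 13.15
tool_pos: [515.8, -7.7, 90.2]
ee_rot: [3.142, 0.0, 1.35]
ft_force: [-0.1, 0.5, 0.1]
grip_width: -0.1
```

```bash
python3 look.py 7 scene
```

```text
13.15 [515.8  -7.7  90.2] [-0.1  0.5  0.1]
```

View pics/scene7.png

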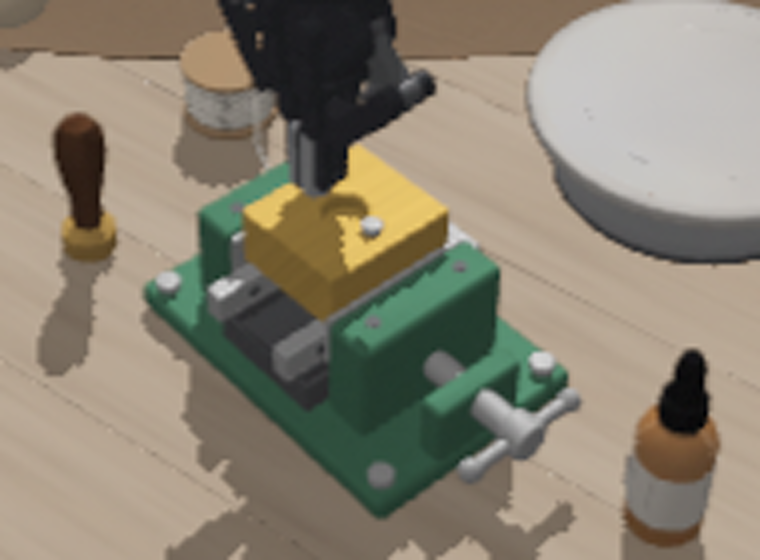

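The block has come down and the fingers cover the left stud, near first touch. I'll keep going slowly.

Call:
{"op": "drive_tool", "data": {
  "dr": [
    [0, 0, 0],
    [0, 0, 0]
  ],
  "translation": [
    [0, 0, 0.5],
    [0, 0, 1]
  ],
  "fingers": [-1, -1]
}}

```text
t: 13.4
tool_pos: [515.8, -7.7, 89.8]
ee_rot: [-3.141, -0.0, 1.35]
ft_force: [-2.5, 0.9, 5.5]
grip_width: 0.3
```

Call:
{"op": "drive_tool", "data": {
  "dr": [
    [0, 0, 0],
    [0, 0, 0]
  ],
  "translation": [
    [0, 0, 0.5],
    [0, 0, 1]
  ],
  "fingers": [-1, -1]
}}

```text
t: 13.6
tool_pos: [515.8, -7.7, 89.4]
ee_rot: [-3.142, -0.001, 1.35]
ft_force: [-2.8, -0.6, 9.0]
grip_width: 0.4
```

Call:
{"op": "drive_tool", "data": {
  "dr": [
    [0, 0, 0],
    [0, 0, 0]
  ],
  "translation": [
    [0, 0, 0.7],
    [0, 0, 1.4]
  ],
  "fingers": [-1, -1]
}}

```text
t: 13.8
tool_pos: [515.9, -7.7, 88.6]
ee_rot: [-3.142, -0.001, 1.35]
ft_force: [-5.0, 0.0, 12.5]
grip_width: 0.1
```

Call:
{"op": "drive_tool", "data": {
  "dr": [
    [0, 0, 0],
    [0, 0, 0]
  ],
  "translation": [
    [0, 0, 0.7],
    [0, 0, 1]
  ],
  "fingers": [-1, -1]
}}

```text
t: 14.0
tool_pos: [515.9, -7.7, 88.2]
ee_rot: [-3.142, -0.001, 1.35]
ft_force: [-5.9, 0.9, 16.6]
grip_width: -0.0
```

Call:
{"op": "drive_tool", "data": {
  "dr": [
    [0, 0, 0],
    [0, 0, 0]
  ],
  "translation": [
    [0, 0, 0.6],
    [0, 0, 0.8]
  ],
  "fingers": [-1, -1]
}}

```text
t: 14.2
tool_pos: [515.9, -7.7, 87.9]
ee_rot: [-3.142, -0.002, 1.35]
ft_force: [-6.8, 1.2, 18.9]
grip_width: 0.1
```

Call:
{"op": "drive_tool", "data": {
  "dr": [
    [0, 0, 0],
    [0, 0, 0],
    [0, 0, 0],
    [0, 0, 0],
    [0, 0, 0],
    [0, 0, 0],
    [0, 0, 0]
  ],
  "translation": [
    [0, 0, -3],
    [0, 0, -9],
    [-12, 0, -11],
    [-24, 0, -11],
    [-36, 0, -11],
    [-36, 0, -10],
    [-36, 0, -8]
  ],
  "fingers": [-1, -1, -1, -1, -1, -1, -1]
}}

```text
t: 14.9
tool_pos: [507.7, -43.5, 92.9]
ee_rot: [-3.141, -0.0, 1.348]
ft_force: [-0.3, -0.1, 0.4]
grip_width: -0.0
```

Call:
{"op": "drive_tool", "data": {
  "dr": [
    [0, 0, 0],
    [0, 0, 0],
    [0, 0, 0],
    [0, 0, 0]
  ],
  "translation": [
    [0, 0, 1],
    [0, 0, 2],
    [0, 0, 3],
    [0, 0, 4]
  ],
  "fingers": [-1, -1, -1, -1]
}}

```text
t: 15.3
tool_pos: [508.0, -42.5, 89.0]
ee_rot: [-3.141, -0.0, 1.351]
ft_force: [-0.9, -0.0, 2.7]
grip_width: -0.3
```

Call:
{"op": "drive_tool", "data": {
  "dr": [
    [0, 0, 0],
    [0, 0, 0]
  ],
  "translation": [
    [0, 0, 1],
    [0, 0, 2]
  ],
  "fingers": [-1, -1]
}}

```text
t: 15.5
tool_pos: [508.0, -43.0, 88.5]
ee_rot: [-3.141, -0.0, 1.35]
ft_force: [-4.8, -0.3, 14.5]
grip_width: -0.0
```

Call:
{"op": "drive_tool", "data": {
  "dr": [
    [0, 0, 0],
    [0, 0, 0]
  ],
  "translation": [
    [0, 0, 0.6],
    [0, 0, 1]
  ],
  "fingers": [-1, -1]
}}

```text
t: 15.7
tool_pos: [508.0, -43.2, 88.4]
ee_rot: [-3.142, -0.001, 1.35]
ft_force: [-6.4, -0.1, 17.2]
grip_width: 0.0
```

Call:
{"op": "drive_tool", "data": {
  "dr": [
    [0, 0, 0],
    [0, 0, 0]
  ],
  "translation": [
    [0, 0, 0.5],
    [0, 0, 0.5]
  ],
  "fingers": [-1, -1]
}}

```text
t: 15.9
tool_pos: [507.9, -43.4, 88.2]
ee_rot: [3.142, -0.001, 1.35]
ft_force: [-6.7, 0.2, 17.5]
grip_width: 0.1
```

Call:
{"op": "drive_tool", "data": {
  "dr": [
    [0, 0, 0],
    [0, 0, 0]
  ],
  "translation": [
    [0, 0, 0.5],
    [0, 0, 0.8]
  ],
  "fingers": [-1, -1]
}}

```text
t: 16.1
tool_pos: [507.9, -43.5, 87.9]
ee_rot: [-3.142, -0.001, 1.35]
ft_force: [-8.7, 0.2, 21.0]
grip_width: -0.2
```

Call:
{"op": "drive_tool", "data": {
  "dr": [
    [0, 0, 0],
    [0, 0, 0],
    [0, 0, 0],
    [0, 0, 0],
    [0, 0, 0],
    [0, 0, 0],
    [0, 0, 0]
  ],
  "translation": [
    [0, 0, -3],
    [0, 0, -9],
    [12, 0, -11],
    [24, 0, -11],
    [36, 0, -11],
    [36, 0, -10],
    [36, 0, -8]
  ],
  "fingers": [-1, -1, -1, -1, -1, -1, -1]
}}

```text
t: 16.8
tool_pos: [515.8, -7.0, 92.4]
ee_rot: [-3.141, 0.0, 1.352]
ft_force: [0.2, 1.1, -0.1]
grip_width: -0.2
```

Call:
{"op": "drive_tool", "data": {
  "dr": [
    [0, 0, 0],
    [0, 0, 0],
    [0, 0, 0],
    [0, 0, 0]
  ],
  "translation": [
    [0, 0, 1],
    [0, 0, 2],
    [0, 0, 3],
    [0, 0, 4]
  ],
  "fingers": [-1, -1, -1, -1]
}}

```text
t: 17.2
tool_pos: [515.8, -8.1, 88.8]
ee_rot: [3.142, -0.0, 1.349]
ft_force: [0.6, 0.8, 3.6]
grip_width: 0.1
```

Call:
{"op": "drive_tool", "data": {
  "dr": [
    [0, 0, 0],
    [0, 0, 0]
  ],
  "translation": [
    [0, 0, 1],
    [0, 0, 2]
  ],
  "fingers": [-1, -1]
}}

```text
t: 17.4
tool_pos: [516.0, -7.5, 88.3]
ee_rot: [-3.142, -0.001, 1.35]
ft_force: [-4.4, 0.4, 13.6]
grip_width: -0.2
```

Call:
{"op": "drive_tool", "data": {
  "dr": [
    [0, 0, 0],
    [0, 0, 0],
    [0, 0, 0]
  ],
  "translation": [
    [0, 0, 0.7],
    [0, 0, 1.4],
    [0, 0, 1.4]
  ],
  "fingers": [-1, -1, -1]
}}

```text
t: 17.7
tool_pos: [516.1, -7.2, 88.0]
ee_rot: [3.141, -0.002, 1.35]
ft_force: [-6.0, 2.6, 16.0]
grip_width: -0.2
```

Call:
{"op": "drive_tool", "data": {
  "dr": [
    [0, 0, 0],
    [0, 0, 0]
  ],
  "translation": [
    [0, 0, 0.5],
    [0, 0, 0.8]
  ],
  "fingers": [-1, -1]
}}

```text
t: 17.9
tool_pos: [516.2, -7.0, 87.8]
ee_rot: [3.141, -0.003, 1.35]
ft_force: [-7.5, 2.2, 21.0]
grip_width: -0.1
```

Call:
{"op": "drive_tool", "data": {
  "dr": [
    [0, 0, 0],
    [0, 0, 0]
  ],
  "translation": [
    [0, 0, 0.4],
    [0, 0, 0.4]
  ],
  "fingers": [-1, -1]
}}

```text
t: 18.1
tool_pos: [516.2, -6.9, 87.6]
ee_rot: [3.141, -0.003, 1.35]
ft_force: [-7.9, 1.8, 21.6]
grip_width: 0.1
```

Call:
{"op": "drive_tool", "data": {
  "dr": [
    [0, 0, 0],
    [0, 0, 0],
    [0, 0, 0],
    [0, 0, 0],
    [0, 0, 0],
    [0, 0, 0],
    [0, 0, 0]
  ],
  "translation": [
    [0, 0, -3],
    [0, 0, -9],
    [-12, 0, -11],
    [-24, 0, -11],
    [-36, 0, -11],
    [-36, 0, -10],
    [-36, 0, -8]
  ],
  "fingers": [-1, -1, -1, -1, -1, -1, -1]
}}

```text
t: 18.8
tool_pos: [507.7, -43.6, 92.0]
ee_rot: [-3.141, -0.0, 1.348]
ft_force: [0.5, 1.2, 0.1]
grip_width: -0.0
```

Call:
{"op": "drive_tool", "data": {
  "dr": [
    [0, 0, 0],
    [0, 0, 0],
    [0, 0, 0],
    [0, 0, 0]
  ],
  "translation": [
    [0, 0, 1],
    [0, 0, 2],
    [0, 0, 3],
    [0, 0, 4]
  ],
  "fingers": [-1, -1, -1, -1]
}}

```text
t: 19.2
tool_pos: [507.9, -42.7, 88.6]
ee_rot: [-3.141, -0.0, 1.351]
ft_force: [-2.9, -0.1, 8.8]
grip_width: 0.2
```

Call:
{"op": "drive_tool", "data": {
  "dr": [
    [0, 0, 0],
    [0, 0, 0]
  ],
  "translation": [
    [0, 0, 1],
    [0, 0, 2]
  ],
  "fingers": [-1, -1]
}}

```text
t: 19.4
tool_pos: [508.0, -43.1, 88.2]
ee_rot: [-3.141, -0.001, 1.35]
ft_force: [-7.1, -0.2, 18.1]
grip_width: 0.1
```

Call:
{"op": "drive_tool", "data": {
  "dr": [
    [0, 0, 0],
    [0, 0, 0]
  ],
  "translation": [
    [0, 0, 0.6],
    [0, 0, 1]
  ],
  "fingers": [-1, -1]
}}

```text
t: 19.6
tool_pos: [507.9, -43.2, 88.1]
ee_rot: [-3.141, -0.001, 1.35]
ft_force: [-7.3, 0.2, 19.8]
grip_width: -0.2
```

Call:
{"op": "drive_tool", "data": {
  "dr": [
    [0, 0, 0],
    [0, 0, 0]
  ],
  "translation": [
    [0, 0, 0.5],
    [0, 0, 0.8]
  ],
  "fingers": [-1, -1]
}}

```text
t: 19.8
tool_pos: [507.9, -43.4, 87.8]
ee_rot: [-3.142, -0.001, 1.35]
ft_force: [-8.0, -0.2, 24.1]
grip_width: 0.2
```

Call:
{"op": "drive_tool", "data": {
  "dr": [
    [0, 0, 0],
    [0, 0, 0],
    [0, 0, 0],
    [0, 0, 0],
    [0, 0, 0],
    [0, 0, 0],
    [0, 0, 0]
  ],
  "translation": [
    [0, 0, -3],
    [0, 0, -15],
    [0, 0, -40],
    [0, -40, -55],
    [0, -80, -60],
    [0, -120, -60],
    [0, -120, -60]
  ],
  "fingers": [-1, -1, -1, -1, -1, -1, -1]
}}

```text
t: 20.5
tool_pos: [384.4, -15.0, 143.3]
ee_rot: [-3.134, -0.002, 1.353]
ft_force: [0.6, 0.2, 0.2]
grip_width: -0.2
```

```bash
python3 look.py 8 scene top
```

```text
20.5 [384.4 -15.  143.3] [0.6 0.2 0.2]
```

View pics/scene8.png

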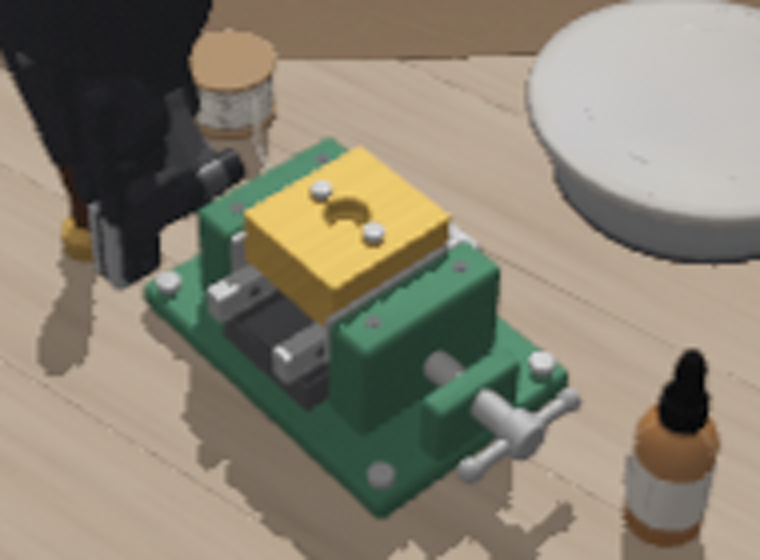

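View pics/top8.png

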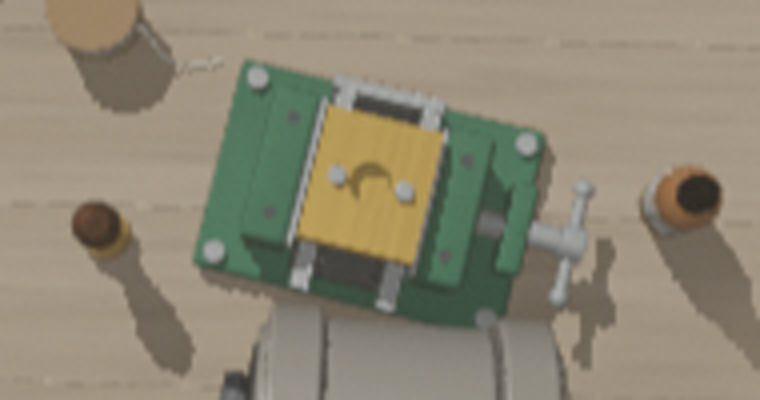

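Run:
```python
from h import *
np.set_printoptions(precision=1,suppress=True)
a=pickle.load(open("f0.pkl","rb"));b=pickle.load(open("f8.pkl","rb"))
def stud(img,x0,y0,r):  # centroid of low-saturation bright pixels in window
    w=img[y0-r:y0+r+1,x0-r:x0+r+1]; h=cv2.cvtColor(w,cv2.COLOR_RGB2HSV).astype(float)
    m=np.clip(110-h[...,1],0,None)*(h[...,2]>120)
    yy,xx=np.mgrid[-r:r+1,-r:r+1]; return (x0+(m*xx).sum()/m.sum(),y0+(m*yy).sum()/m.sum())
z=lambda p,o:(round(p[0]/4+o[0]),round(p[1]/4+o[1]))
for n,d,pt in (("before",a,[((335,173),(319,176)),((403,190),(372,215))]),("after",b,[((337,175),(320,189)),((404,191),(373,232))])):
  for t,s in pt:
    ut=stud(d["top"]["pixels"],*z(t,(195,155)),4);us=stud(d["scene"]["pixels"],*z(s,(180,165)),4)
    print(n,np.array(ut),np.array(us),tri(d["top"],ut,d["scene"],us))
```

```text
before [278.2 197.8] [259.3 208.3] [515.1  -8.3  97.9]
before [295.3 202. ] [272.4 218.3] [507.1 -43.3  99.1]
after [278.8 198.3] [259.8 211.6] [514.8  -9.8  91. ]
after [295.6 202.4] [273.  222.4] [507.2 -44.7  89.9]
```

The studs triangulate at 91.0 (left) and 89.9 (right). That reads about 1.8 mm high compared with the touch heights, so both are below the 90 mm first-touch height. The left got slightly less force (21.6 N against 24.1 N), so I'll press it once more and read its height by touch.

Call:
{"op": "drive_tool", "data": {
  "dr": [
    [0, 0, 0],
    [0, 0, 0],
    [0, 0, 0],
    [0, 0, 0],
    [0, 0, 0],
    [0, 0, 0],
    [0, 0, 0],
    [0, 0, 0],
    [0, 0, 0],
    [0, 0, 0]
  ],
  "translation": [
    [12, 35, 0],
    [24, 70, 0],
    [36, 105, 10],
    [36, 120, 25],
    [36, 120, 40],
    [36, 120, 48],
    [36, 120, 50],
    [36, 120, 51.5],
    [36, 120, 53],
    [36, 120, 54]
  ],
  "fingers": [-1, -1, -1, -1, -1, -1, -1, -1, -1, -1]
}}

```text
t: 21.6
tool_pos: [516.3, -7.6, 91.1]
ee_rot: [3.14, -0.001, 1.35]
ft_force: [-0.1, 0.6, 0.8]
grip_width: -0.0
```

Call:
{"op": "drive_tool", "data": {
  "dr": [
    [0, 0, 0],
    [0, 0, 0]
  ],
  "translation": [
    [0, 0, 1],
    [0, 0, 2]
  ],
  "fingers": [-1, -1]
}}

```text
t: 21.8
tool_pos: [516.0, -7.6, 88.8]
ee_rot: [3.141, -0.001, 1.35]
ft_force: [0.2, 1.7, 4.5]
grip_width: 0.1
```

Call:
{"op": "drive_tool", "data": {
  "dr": [
    [0, 0, 0],
    [0, 0, 0]
  ],
  "translation": [
    [0, 0, 1],
    [0, 0, 2]
  ],
  "fingers": [-1, -1]
}}

```text
t: 22.0
tool_pos: [516.2, -7.0, 88.3]
ee_rot: [3.141, -0.002, 1.35]
ft_force: [-3.8, 2.0, 15.2]
grip_width: 0.5
```

Call:
{"op": "drive_tool", "data": {
  "dr": [
    [0, 0, 0],
    [0, 0, 0],
    [0, 0, 0]
  ],
  "translation": [
    [0, 0, 0.7],
    [0, 0, 1.4],
    [0, 0, 1.7]
  ],
  "fingers": [-1, -1, -1]
}}

```text
t: 22.3
tool_pos: [516.4, -6.6, 87.9]
ee_rot: [3.141, -0.004, 1.351]
ft_force: [-6.5, 2.2, 21.2]
grip_width: -0.0
```

Call:
{"op": "drive_tool", "data": {
  "dr": [
    [0, 0, 0],
    [0, 0, 0],
    [0, 0, 0],
    [0, 0, 0],
    [0, 0, 0],
    [0, 0, 0],
    [0, 0, 0],
    [0, 0, 0]
  ],
  "translation": [
    [0, 0, -3],
    [0, 0, -15],
    [0, 0, -45],
    [0, -40, -65],
    [0, -80, -70],
    [0, -120, -70],
    [0, -130, -70],
    [0, -130, -70]
  ],
  "fingers": [-1, -1, -1, -1, -1, -1, -1, -1]
}}

```text
t: 23.1
tool_pos: [387.9, 21.3, 155.0]
ee_rot: [-3.142, -0.002, 1.352]
ft_force: [-0.3, 0.6, -0.0]
grip_width: 0.1
```

```bash
python3 look.py 9 scene top
```

```text
23.1 [387.9  21.3 155. ] [-0.3  0.6 -0. ]
```

View pics/scene9.png

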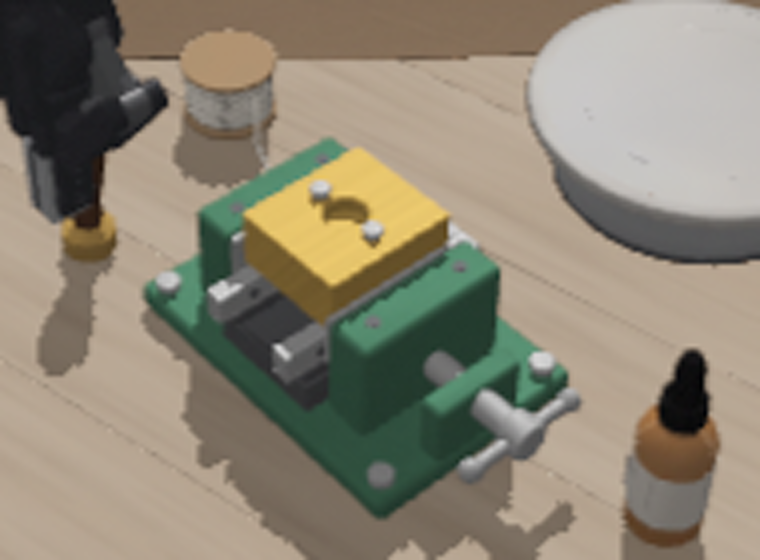

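View pics/top9.png

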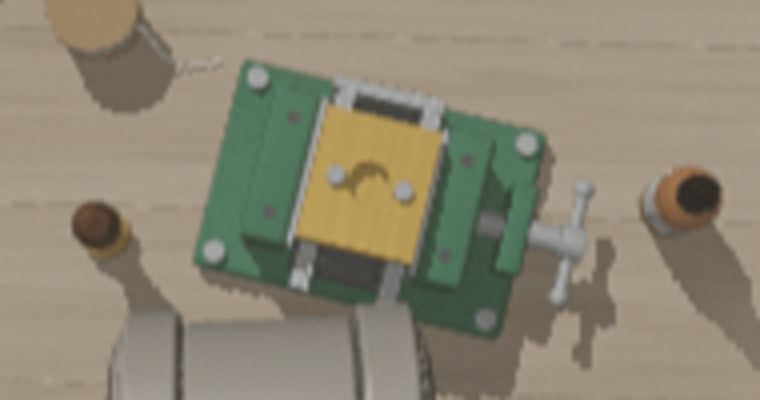

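The right stud may have risen a trace, by zoom row 232→231. I'll do one last touch and press on the right to balance it.

Call:
{"op": "drive_tool", "data": {
  "dr": [
    [0, 0, 0],
    [0, 0, 0],
    [0, 0, 0],
    [0, 0, 0],
    [0, 0, 0],
    [0, 0, 0],
    [0, 0, 0],
    [0, 0, 0],
    [0, 0, 0],
    [0, 0, 0]
  ],
  "translation": [
    [-12, 35, 0],
    [-24, 70, 0],
    [-36, 105, 10],
    [-36, 130, 30],
    [-36, 130, 48],
    [-36, 130, 58],
    [-36, 130, 60],
    [-36, 130, 61.5],
    [-36, 130, 63],
    [-36, 130, 64]
  ],
  "fingers": [-1, -1, -1, -1, -1, -1, -1, -1, -1, -1]
}}

```text
t: 24.2
tool_pos: [508.5, -42.6, 91.5]
ee_rot: [3.14, -0.001, 1.351]
ft_force: [0.4, -0.1, 0.7]
grip_width: 0.0
```

Call:
{"op": "drive_tool", "data": {
  "dr": [
    [0, 0, 0],
    [0, 0, 0]
  ],
  "translation": [
    [0, 0, 1],
    [0, 0, 2]
  ],
  "fingers": [-1, -1]
}}

```text
t: 24.4
tool_pos: [508.2, -42.7, 89.1]
ee_rot: [3.141, -0.001, 1.35]
ft_force: [0.6, -0.3, 0.1]
grip_width: -0.4
```

Call:
{"op": "drive_tool", "data": {
  "dr": [
    [0, 0, 0],
    [0, 0, 0]
  ],
  "translation": [
    [0, 0, 1],
    [0, 0, 2]
  ],
  "fingers": [-1, -1]
}}

```text
t: 24.6
tool_pos: [508.1, -43.3, 88.4]
ee_rot: [3.141, -0.0, 1.35]
ft_force: [-4.7, -0.1, 14.2]
grip_width: 0.2
```

Call:
{"op": "drive_tool", "data": {
  "dr": [
    [0, 0, 0],
    [0, 0, 0],
    [0, 0, 0]
  ],
  "translation": [
    [0, 0, 0.6],
    [0, 0, 1.2],
    [0, 0, 1.4]
  ],
  "fingers": [-1, -1, -1]
}}

```text
t: 24.9
tool_pos: [508.1, -43.6, 88.1]
ee_rot: [3.141, -0.001, 1.349]
ft_force: [-6.9, 0.7, 18.6]
grip_width: 0.0
```

Call:
{"op": "drive_tool", "data": {
  "dr": [
    [0, 0, 0],
    [0, 0, 0],
    [0, 0, 0],
    [0, 0, 0],
    [0, 0, 0],
    [0, 0, 0],
    [0, 0, 0],
    [0, 0, 0],
    [0, 0, 0]
  ],
  "translation": [
    [0, 0, -3],
    [0, 0, -15],
    [0, 0, -45],
    [0, -40, -65],
    [0, -80, -70],
    [0, -110, -70],
    [0, -120, -70],
    [0, -120, -70],
    [0, -120, -70]
  ],
  "fingers": [-1, -1, -1, -1, -1, -1, -1, -1, -1]
}}

```text
t: 25.8
tool_pos: [392.4, -16.7, 155.9]
ee_rot: [3.139, -0.0, 1.35]
ft_force: [0.7, -0.7, 0.5]
grip_width: -0.1
```

```bash
python3 look.py 10 scene top
python3 - <<'E'
from h import *
np.set_printoptions(precision=1,suppress=True)
b=pickle.load(open("f10.pkl","rb"));a=pickle.load(open("f5.pkl","rb"))
def stud(img,x0,y0,r=4):
    w=img[y0-r:y0+r+1,x0-r:x0+r+1]; h=cv2.cvtColor(w,cv2.COLOR_RGB2HSV).astype(float)
    m=np.clip(110-h[...,1],0,None)*(h[...,2]>120)
    yy,xx=np.mgrid[-r:r+1,-r:r+1]; return (x0+(m*xx).sum()/m.sum(),y0+(m*yy).sum()/m.sum())
for t,s in (((279,199),(260,212)),((296,203),(273,223))):
    print(tri(b["top"],stud(b["top"]["pixels"],*t),b["scene"],stud(b["scene"]["pixels"],*s)))
E
```

```text
25.8 [392.4 -16.7 155.9] [ 0.7 -0.7  0.5]
[514.7  -9.8  91. ]
[507.1 -44.8  90. ]
```

View pics/top10.png

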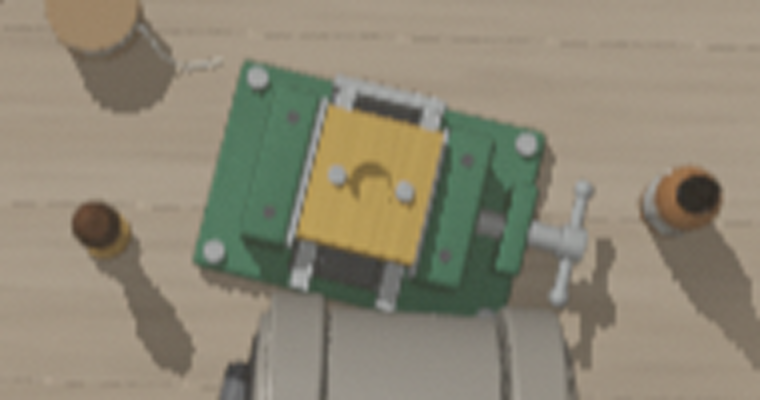

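View pics/scene10.png

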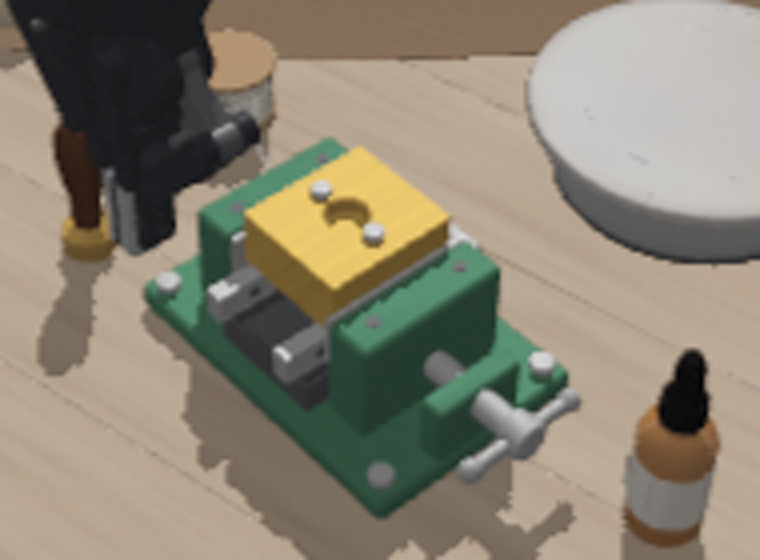

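The block is seated and both bars are still against the stop. The stamp, spool and bottle are unmoved and the robot is clear, so I'm handing in.

```bash
python3 -c "
from bench import arm
print(arm.close_job())"
```

```text
the job is handed in; nothing more can be done
None
```

I slid both parallels home against the back stop, pressed the block down on its studs, and handed the job in at about 26 s of the 51 s allowed. No verdict is reported, and I did not test directly that the parallels no longer slide.

- **Parallels:** each stopped dead at the same depth, within 0.1 mm of the other, with about 7 N on the fingers. The top view shows both far ends against the stop, and they stayed there to the end.
- **Block:** I pressed the right stud four times and the left three times. The first right press only brought the block down, at about 6 N. The later presses, slow and on alternate studs, reached 18 to 24 N. The highest reading at the end of any move was 24 N, against the 40 N limit.
- **Last checks:** by touch, both studs now sit at about 89 mm, roughly 1 mm past the 90 mm first-touch height and level with each other.
- **Disagreement:** the cameras put the studs at 91.0 mm (left) and 90.0 mm (right). They also read about 1.8 mm higher than touch on the right stud before pressing, so I trusted the touch heights. Taken at face value, the camera readings mean a tilt of about 0.03 rad, still under the 0.04 limit.
- **Bystanders:** the stamp, spool and bottle look unmoved in the final pictures, and the robot stands clear.

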